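Bring out the slide tray

TASK

In the three-tray unit on the desk, all trays stand a little ajar. Hook a fingertip behind the lip of the tray that holds the long pack of microscope slides and draw it all the way out to its stop, and push the other two trays fully home. Do not grip the lips, do not touch or lift what lies in the trays, and leave everything else on the desk as it stands.

Things in the scene. Friction and masses are not known exactly. Their poses are not given: they have to be found in the camera images.
- tray_unit: fixed low grey metal frame 180x248 mm with three white trays side by side (left = +y, middle, right = -y; 81 mm apart). Origin on the bench under the frame's centre; x points to the frame's back, y to its left, z up; the trays come out along -x. The frame's outer sides rise 25 mm, its back wall 31 mm above the bench. Heights below are above the bench.
- tray_left (a joint): slide of the left tray, in m: 0 = fully home, 0.09 = fully out against its stop; grows as the tray comes out along the unit's -x. Stays where it is left; friction about 1.5 N, hard stop at both ends.
- tray_middle (a joint): slide of the middle tray, in m: 0 = fully home, 0.09 = fully out against its stop; grows as the tray comes out along the unit's -x. Stays where it is left; friction about 1.5 N, hard stop at both ends.
- tray_right (a joint): slide of the right tray, in m: 0 = fully home, 0.09 = fully out against its stop; grows as the tray comes out along the unit's -x. Stays where it is left; friction about 1.5 N, hard stop at both ends.
- tray_left_lip (a point): middle of the top edge of the left tray's lip, moving with the tray; 46 mm up (tray home: at x = -100, y = +81 mm in the unit's frame). Tray 74 mm wide, open on top: lip 8 mm thick, full width; behind it an empty finger well 53 mm long (x), 68 mm wide, floor at 10 mm; then a 3 mm wall, top at 25 mm, and the 118 mm compartment with the contents. Side walls to 25 mm.
- tray_middle_lip (a point): middle of the top edge of the middle tray's lip, moving with the tray; 46 mm up (tray home: at x = -100, y = 0 mm in the unit's frame). Tray 74 mm wide, open on top: lip 8 mm thick, full width; behind it an empty finger well 53 mm long (x), 68 mm wide, floor at 10 mm; then a 3 mm wall, top at 25 mm, and the 118 mm compartment with the contents. Side walls to 25 mm.
- tray_right_lip (a point): middle of the top edge of the right tray's lip, moving with the tray; 46 mm up (tray home: at x = -100, y = -81 mm in the unit's frame). Tray 74 mm wide, open on top: lip 8 mm thick, full width; behind it an empty finger well 53 mm long (x), 68 mm wide, floor at 10 mm; then a 3 mm wall, top at 25 mm, and the 118 mm compartment with the contents. Side walls to 25 mm.
- slides_pack_center (a point): centre of the long pack of microscope slides, a loose carton 32x82x26 mm lying with its 82 mm length along the tray; it lies in one of the three trays
- cover_pack_center (a point): centre of the small pack of cover glasses, a loose carton 24x28x21 mm, in another of the trays
- dish_center (a point): centre of the flat glass culture dish, 55 mm across, 12 mm high, loose in the remaining tray
- oil_bottle: small brown bottle 30 mm across, 69 mm tall, at the unit's left side; loose; origin at the centre of its underside
- mouse: black computer mouse 100x60x40 mm, right of the unit; loose; origin at the centre of its underside
- lab_tape: roll of tape, 96 mm across, 25 mm high, lying flat, further right; loose; origin at the centre of its underside

How it is judged (in metres and radians):
At the end, for the whole second after the job is handed in: The tray with the long slide pack is out by more than 85 of its 90 mm and carries the pack; the other two are within 4 mm of home; nothing moves, and the pack, the small pack and the dish all lie flat on the floors of trays (((y of slides_pack_center in the frame of tray_unit above 0.045 m and value of joint tray_left above 0.085 m and value of joint each of tray_middle, tray_right below 0.004 m) or (y of slides_pack_center in the frame of tray_unit between -0.036 and 0.036 m and value of joint tray_middle above 0.085 m and value of joint each of tray_left, tray_right below 0.004 m) or (y of slides_pack_center in the frame of tray_unit below -0.045 m and value of joint tray_right above 0.085 m and value of joint each of tray_left, tray_middle below 0.004 m)) and x of slides_pack_center in the frame of tray_unit below -0.04 m and velocity of joint tray_left between -0.01 and 0.01 m/s and velocity of joint tray_middle between -0.01 and 0.01 m/s and velocity of joint tray_right between -0.01 and 0.01 m/s and height (world z) of slides_pack_center below 0.029 m and height (world z) of cover_pack_center below 0.0265 m and height (world z) of dish_center below 0.022 m); the robot touches nothing.
It fails at once if a thing in a tray is lifted or tipped out (raised by more than 12 mm) (height (world z) of slides_pack_center above 0.035 m or height (world z) of cover_pack_center above 0.0325 m or height (world z) of dish_center above 0.028 m).
It fails at once if the robot touches a thing in a tray (more than 0.5 N) (contact force between any of the fingers, the arm and slides_pack above 0.5 N or contact force between any of the fingers, the arm and cover_pack above 0.5 N or contact force between any of the fingers, the arm and dish above 0.5 N).
It fails at once if a tray's lip is gripped (pressed on its face and its back at once, more than 3 N each) ((contact force between the fingers and tray_left_c5 above 3 N and contact force between the fingers and tray_left_c6 above 3 N) or (contact force between the fingers and tray_middle_c5 above 3 N and contact force between the fingers and tray_middle_c6 above 3 N) or (contact force between the fingers and tray_right_c5 above 3 N and contact force between the fingers and tray_right_c6 above 3 N)).
It fails at once if another thing on the desk is shifted by more than 15 mm (distance of any of oil_bottle, mouse, lab_tape from where it was at the start of the episode above 0.015 m).
It also fails if it takes over 51 s, if anything falls off the work surface, if the arm or the gripper's body presses on something with over 40 N, if the wrist force passes 120 N, or if a joint passes its speed limit or range.

ROBOT

A 7-joint arm with a two-finger parallel gripper is mounted at the origin on a cart in front of the work surface, level with it; the furniture and walls round the work are solid. World frame = base frame: x ahead of the robot, y to its left, z up, the work surface at z = 0. Lengths are in mm, angles in rad, forces in N, time in s.
With the tool pointing down it reaches from about 425 to 875 mm from the base axis. Payload 4.7 kg.
Tool frame: the origin (TCP) lies at the very end of the fingers, on their centre line; the grasp point (between the pads) lies 19 mm behind it; z points along the fingers, y is the line along which they close (so a half turn about z gives the same grasp; the last joint's range is limited). The gripper opens to 87 mm and grips with 3 to 60 N. Pads are 19 mm wide; open, the fingers measure 117 mm over their backs; the gripper's body (75 mm by 190 mm) begins 51 mm behind the grasp point.
Start: joints at [1.349, 0.321, -0.07, 1.45, 0.023, 1.371, -0.057], TCP at [151.832, -632.039, 222.587] pointing down, gripper open.
Joint ranges: [-2.86, 2.86], [-0.3, 2.09], [-1.38, 1.24], [0.06, 2.45], [-1.56, 4.7], [0.09, 2.05], [-2.69, 2.69]. Speed limits (rad/s): [2.57, 2.57, 3.14, 3.14, 3.14, 3.14, 3.14].

INTERFACE

Orientations are given as a unit quaternion [w, x, y, z].
In Python, from cell import ctrl gives the robot as it stands.
- The arm moves only by the shell command python3 -m creep 'ROWS' [FORCE]. ROWS is JSON, a list of rows, each a list of 7 numbers: the turn, a rotation vector about the tool's x, y, z in rad, then the shift along the tool's x, y, z in m, then the gripper command: -1 is fully open, 1 is shut, values between are in proportion. In form: [[ax, ay, az, x, y, z, jaw], ...]. A call has 1 to 12 rows; each row is the pose to reach, as a shift and turn from the pose commanded when the call began, along the tool's axes at that moment; what a row does not reach only later rows make up. A row lasts 1/12 s, in which the tool goes at most 41.7 mm and 7.16 degrees, less where a joint would pass 70% of its speed; a pose out of reach is approached as far as the arm can. A call with a gripper value outside its range is refused whole. The fingers move at their own pace and stop on an object; FORCE is the grip in N (left out, the last holds). Time passes only in rows, so rows that repeat a pose let the fingers close. It gives the time, the measured TCP pose, the force, the opening and the grip force at its end, in the units of the state.
- ctrl.get_obs(): the state, without advancing time (a new reading comes with each control period).
- ctrl.snapshot(name): name is "scene" or "top" or "wrist"; returns a dict with "image" (420x560x3 uint8, red, green, blue), "camera_matrix" (3x3 intrinsics, pixels), "R" (3x3) and "t" (3): a world point X has camera coordinates R X + t; the wrist camera has in their place "mount" (4x4, takes a point from camera to tool coordinates, whose origin is the TCP and whose axes are the flange's). Camera axes: x right, y down, z forward; pixel columns grow to the right and rows downward; lengths in mm; the calibration is good to about 2 mm. The wrist camera is an equidistant fisheye: a pixel r from the principal point sees the ray r / f radians off the axis. A picture is of the moment at which its call begins: read the wrist's pose just before it. There is no depth.
- ctrl.close_job(): hands the job in; it is judged then, once.
The state is a dict: "time_s": time; "q": joint angles; "qvel": joint speeds; "tau": joint torques, N m; "ee_pos": TCP position; "orientation": TCP orientation; "force": force on the tool from outside, world axes, zero at the start; "wrist_torque": the same for the moment, N m; "width": finger opening in mm; "grasp_force": force on a finger pad.
Only numpy, scipy, OpenCV 4.12 (cv2) and the standard library are available. Lean on these libraries where they do the work, as an engineer would, in place of code of your own. Each camera call takes 0.05 s, during which the arm holds its last target. There are 200 camera calls.

## Working session

There is one attempt and no reset: what is moved stays moved. The work goes in short steps, Python scripts to look and compute and a shell command to move; the robot and the scene stay as the last step left them, time stands still between calls to the robot, and variables do not carry over. Pictures are saved under pics/ and viewed, at most 10 in all, crops included, and the job is handed in when it is done.

```bash
ls; mkdir -p pics; python3 - <<'E'
from cell import ctrl
import cv2,pickle
o=ctrl.get_obs();print(o)
d={}
for n in("scene","top"):
    s=ctrl.snapshot(n);d[n]=s;print(n,s["camera_matrix"],s["R"],s["t"])
    cv2.imwrite(f"pics/{n}0.png",s["image"][:,:,::-1])
pickle.dump(d,open("d0.pkl","wb"))
E
```

```text
pics
{'time_s': 0.0, 'q': array([ 1.34909854,  0.32181272, -0.07006949,  1.45167039,  0.02263383,
        1.37080678, -0.05688   ]), 'qvel': array([ 0.00125439, -0.00041464,  0.00106846, -0.00013834,  0.00231448,
       -0.00057233, -0.00063168]), 'tau': array([ 1.08234184e-03, -4.91284168e+01, -4.03646166e-01, -3.12534642e+01,
       -6.39926735e-02,  4.39780857e-02,  1.84057740e-04]), 'ee_pos': array([ 151.65248572, -631.49048411,  221.47040308]), 'orientation': array([-9.38273716e-04,  9.93055005e-01,  1.17647120e-01, -1.80055647e-04]), 'force': array([ 0.64153691,  0.25005374, -0.42339561]), 'wrist_torque': array([-0.00926358, -0.01922509,  0.02200377]), 'grasp_force': 0.0, 'width': 87.36212951095398}
scene [[466.10034961   0.         275.29177414]
 [  0.         466.10034961 211.81766301]
 [  0.           0.           1.        ]] [[-0.71122298 -0.70291588  0.00843437]
 [-0.52666842  0.52486904 -0.66867994]
 [ 0.46559881 -0.48002266 -0.74350252]] [ 429.44791919  302.13093071 1019.42130689]
top [[529.41286685   0.         277.90629247]
 [  0.         529.41286685 202.51487004]
 [  0.           0.           1.        ]] [[ 0.01841004 -0.99981035  0.00635157]
 [-0.99505073 -0.01894209 -0.09754605]
 [ 0.09764786 -0.0045243  -0.99521074]] [  31.478929    560.88098299 1324.77466055]
```

View pics/scene0.png

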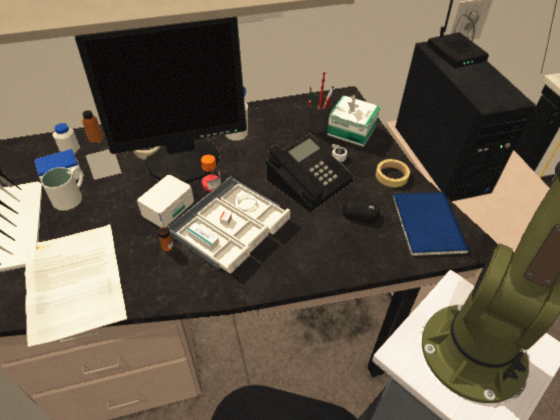

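View pics/top0.png

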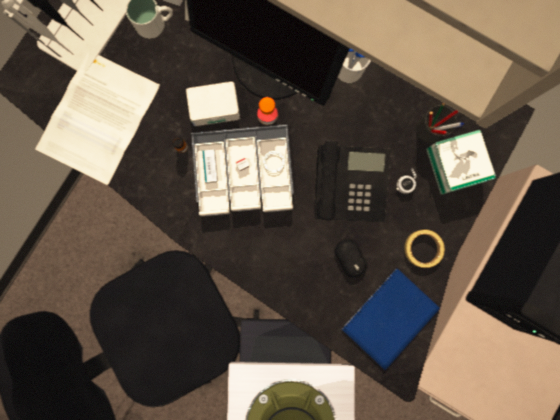

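The scene view shows the unit near (230,222) and the top view near (243,172). The long pack is in the left (+y) tray at top pixel (209,165), the small pack is in the middle at (242,165), and the dish is on the right at (274,163). Next I'll enlarge the unit in both views.

```bash
cat > h.py <<'E'
import numpy as np
from scipy.spatial.transform import Rotation as Ro
def cast(s,uv,z):
    K,R,t=map(np.array,(s["camera_matrix"],s["R"],s["t"]))
    c=-R.T@t; r=R.T@np.linalg.solve(K,[uv[0],uv[1],1]); return c+r*(z-c[2])/r[2]
E
python3 - <<'E'
import pickle,cv2,numpy as np
from h import cast
d=pickle.load(open("d0.pkl","rb"))
a=cv2.resize(d["top"]["image"][115:225,170:310],None,fx=5,fy=5,interpolation=cv2.INTER_CUBIC)
cv2.imwrite("pics/topc.png",a[:,:,::-1])
b=cv2.resize(d["scene"]["image"][170:275,160:300],None,fx=5,fy=5,interpolation=cv2.INTER_CUBIC)
cv2.imwrite("pics/scenec.png",b[:,:,::-1])
for p in[(193,134),(290,127)]:print(cast(d["top"],p,31))
for p in[(199,215),(230,210),(292,209)]:print(cast(d["top"],p,46))
E
```

```text
[733.04828862 264.02683029  31.        ]
[756.41895492  14.36055921  31.        ]
[523.10415009 239.52628297  46.        ]
[537.16742991 162.10680524  46.        ]
[542.64414951   6.30391681  46.        ]
```

View pics/topc.png

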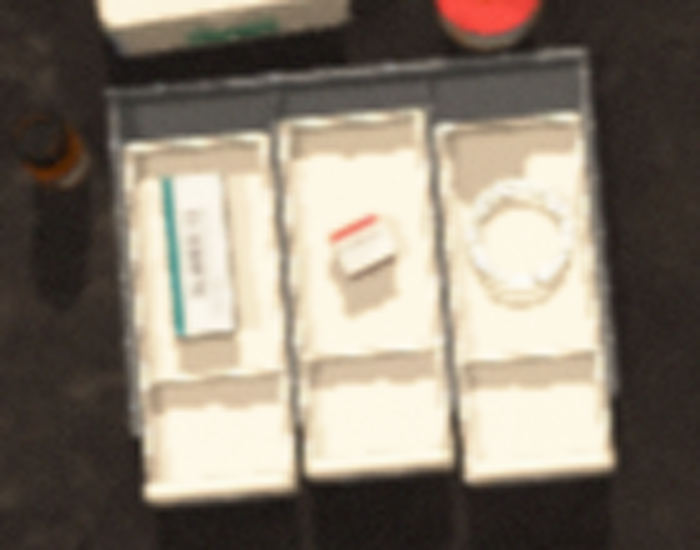

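View pics/scenec.png

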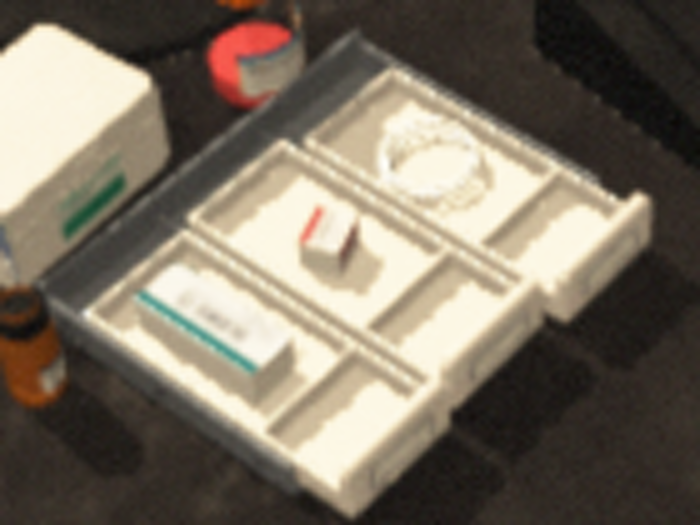

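The crops confirm it: in the top crop the lips run (145,492)-(295,485) on the left tray, (305,472)-(452,464) in the middle and (465,476)-(612,465) on the right. The back wall's top edge runs (110,92)-(587,50). Now I'll compute the positions and triangulate the lip height.

```bash
python3 - <<'E'
import pickle,cv2,numpy as np
from h import cast
d=pickle.load(open("d0.pkl","rb"));T,S=d["top"],d["scene"]
f=lambda u,v:(u/5+170-.4,v/5+115-.4)
g=lambda u,v:(u/5+160-.4,v/5+170-.4)
P=lambda s:np.array(s["camera_matrix"])@np.c_[s["R"],s["t"]]
for n,a,b in[("rlip R",(612,464),(648,200)),("llip L",(146,491),(330,488)),("back R",(587,50),(355,35)),("back L",(110,92),(45,288))]:
    X=cv2.triangulatePoints(P(T),P(S),np.array(f(*a)),np.array(g(*b)))[:,0];print(n,(X[:3]/X[3]).round(1))
bl,br=cast(T,f(110,92),31),cast(T,f(587,50),31)
y=(bl-br)[:2];print("width",np.hypot(*y));y/=np.hypot(*y);x=np.array([y[1],-y[0]]);print("yaw",np.arctan2(x[1],x[0]))
o=(bl+br)[:2]/2-x*90;print("origin",o,"x",x,"y",y)
for n,a,b in[("L",(145,491),(295,485)),("M",(305,471),(452,463)),("R",(465,475),(612,465))]:
    l=(cast(T,f(*a),46)+cast(T,f(*b),46))[:2]/2; r=l-o; print(n,l,"unit",r@x,r@y)
    
E
```

```text
rlip R [547.3   5.7  34.2]
llip L [531.  244.   23.8]
back R [765.3  21.8  18.9]
back L [735.7 267.3  23. ]
width 246.9826541416422
yaw 0.10948083853503478
origin [659.6302528  135.13460131] x [0.99401296 0.10926226] y [-0.10926226  0.99401296]
L [530.84468926 203.1121816 ] unit -120.58713458226667 81.64199759550884
M [542.94211771 123.78166993] unit -117.22996513570922 1.4646487353517887
R [542.95399648  43.28695286] unit -126.0131923787386 -78.54944087263243
```

```bash
python3 -m creep '[[0,0,0,0.03,-0.017,0,1],[0,0,0,0.06,-0.034,0,1],[0,0,0.03,0.09,-0.052,0,1],[0,0,0.06,0.12,-0.07,0,1],[0,0,0.09,0.155,-0.09,0,1],[0,0,0.127,0.19,-0.11,0,1],[0,0,0.127,0.225,-0.13,0,1],[0,0,0.127,0.26,-0.15,0,1],[0,0,0.127,0.295,-0.17,0,1],[0,0,0.127,0.33,-0.19,0,1],[0,0,0.127,0.356,-0.204,0,1],[0,0,0.127,0.356,-0.204,0,1]]' 5
```

```text
time_s: 1.1
ee_pos: [456.2, -342.9, 222.4]
orientation: [-0.002, 0.998, 0.06, 0.002]
force: [0.7, 0.8, -0.1]
width: 15.3
grasp_force: 0.0
```

```bash
python3 -m creep '[[0,0,0,0.009,-0.04,0,1],[0,0,0,0.018,-0.08,0,1],[0,0,0,0.027,-0.12,0,1],[0,0,0,0.036,-0.16,0,1],[0,0,0,0.045,-0.2,0,1],[0,0,0,0.054,-0.24,0,1],[0,0,0,0.063,-0.28,0,1],[0,0,0,0.072,-0.32,0,1],[0,0,0,0.08,-0.36,0,1],[0,0,0,0.09,-0.4,0,1],[0,0,0,0.099,-0.44,0,1],[0,0,0,0.099,-0.454,0,1]]'; python3 -m creep '[[0,0,0,0,0,0,1],[0,0,0,0,0,0,1]]'; python3 - <<'E'
from cell import ctrl
import cv2,pickle
o=ctrl.get_obs();s=ctrl.snapshot("wrist");print({k:v for k,v in s.items() if k!="image"});print(o["ee_pos"],o["orientation"],o["width"],o["q"])
pickle.dump((o,s),open("w1.pkl","wb"));cv2.imwrite("pics/w1.png",s["image"][:,:,::-1])
E
```

```text
time_s: 2.1
ee_pos: [498.9, 118.6, 222.7]
orientation: [-0.002, 0.998, 0.058, 0.0]
force: [0.1, 0.9, 1.2]
width: 0.7
grasp_force: 0.0
time_s: 2.27
ee_pos: [499.1, 111.7, 222.2]
orientation: [0.0, 0.998, 0.055, -0.0]
force: [-0.3, -0.5, 0.7]
width: 0.5
grasp_force: 0.0
{'camera_matrix': array([[325.1922621 ,   0.        , 275.35655417],
       [  0.        , 325.1922621 , 211.95845896],
       [  0.        ,   0.        ,   1.        ]]), 'mount': array([[ 1.06921976e-03, -9.55556665e-01, -2.94805558e-01,
         8.13263090e+01],
       [ 9.99999428e-01,  1.02108520e-03,  3.17206974e-04,
        -7.84068584e-01],
       [-2.08764631e-06, -2.94805728e-01,  9.55557211e-01,
        -1.62129239e+02],
       [ 0.00000000e+00,  0.00000000e+00,  0.00000000e+00,
         1.00000000e+00]])}
[499.06854201 111.72881214 222.15118646] [ 3.43163874e-04  9.98464288e-01  5.53965142e-02 -4.16486940e-04] 0.4966036196284034 [ 0.45229651  0.06800713 -0.74880888  1.76708287  0.04818526  1.32590551
 -1.76704127]
```

View pics/w1.png

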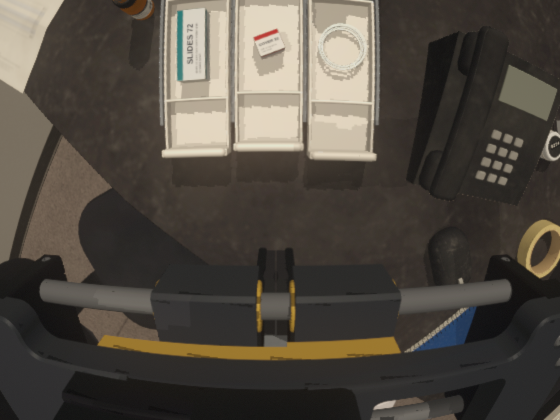

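The wrist view confirms "SLIDES 72" in the left tray. The lips are at (163–228,153), (235–302,148) and (310–376,156).

```bash
cat >> h.py <<'E'
def wray(o,s,uv):
    K=np.array(s["camera_matrix"]);M=np.array(s["mount"])
    a=(np.array(uv)-K[:2,2])/K[0,0];r=np.hypot(*a)
    v=np.r_[a/r*np.sin(r),np.cos(r)]
    q=o["orientation"];A=Ro.from_quat([q[1],q[2],q[3],q[0]]).as_matrix()
    return A@M[:3,3]+o["ee_pos"],A@M[:3,:3]@v
def onz(c,r,z): return c+r*(z-c[2])/r[2]
E
python3 - <<'E'
import pickle,numpy as np
from h import *
T=pickle.load(open("d0.pkl","rb"))["top"];o,s=pickle.load(open("w1.pkl","rb"))
f=lambda u,v:(u/5+170-.4,v/5+115-.4)
x=np.array([.99401,.10926]);y=np.array([-x[1],x[0]]);O=np.array([659.6,135.1])
for n,w,t in[("L",(195.5,153),(220,488)),("M",(268.5,147.5),(378.5,467)),("R",(343,156),(538.5,470))]:
    c,r=wray(o,s,w);p=onz(c,r,46)
    best=min(np.arange(0,80,.5),key=lambda z:np.linalg.norm(onz(c,r,z)-cast(T,f(*t),z)))
    print(n,p.round(1),"unit",((p[:2]-O)@x).round(1),((p[:2]-O)@y).round(1),"z est",best,onz(c,r,best).round(1),cast(T,f(*t),46).round(1))
# yaw from left-to-right outer lip ends not equal extents: use tray side edges
a=onz(*wray(o,s,(235,148)),46);b=onz(*wray(o,s,(302,147)),46);print("yaw mid",np.arctan2(-(a-b)[0],(a-b)[1]), np.hypot(*(a-b)[:2]))
print("tool yaw",2*np.arctan2(o["orientation"][2],o["orientation"][1]))
E
```

```text
L [531.6 201.3  46. ] unit -120.0 79.8 z est 40.0 [530.8 202.7  40. ] [530.8 203.1  46. ]
M [544.8 124.6  46. ] unit -115.2 2.1 z est 35.5 [543.7 124.7  35.5] [542.9 123.8  46. ]
R [545.5  45.5  46. ] unit -123.2 -76.6 z est 34.5 [544.4  42.9  34.5] [543.   43.3  46. ]
yaw mid 0.12413911607501617 69.8617868292848
tool yaw 0.11084978931203246
```

```bash
python3 -m creep '[[0,0,0,0,-0.003,0.035,1],[0,0,0,0,-0.006,0.07,1],[0,0,0,0,-0.006,0.105,1],[0,0,0,0,-0.006,0.14,1],[0,0,0,0,-0.006,0.17,1],[0,0,0,0,-0.006,0.195,1],[0,0,0,0,-0.006,0.195,1],[0,0,0,0,-0.006,0.195,1]]'; python3 -m creep '[[0,0,0,0.006,0,0,1],[0,0,0,0.012,0,0,1],[0,0,0,0.018,0,0,1],[0,0,0,0.023,0,0,1],[0,0,0,0.028,0,0,1],[0,0,0,0.032,0,0,1],[0,0,0,0.036,0,0,1],[0,0,0,0.039,0,0,1],[0,0,0,0.042,0,0,1],[0,0,0,0.045,0,0,1],[0,0,0,0.045,0,0,1]]'
```

```text
time_s: 2.98
ee_pos: [497.9, 115.4, 26.6]
orientation: [0.0, 0.999, 0.053, -0.002]
force: [0.7, 0.7, 0.4]
width: 0.6
grasp_force: 0.0
time_s: 3.9
ee_pos: [544.0, 122.5, 27.4]
orientation: [-0.0, 0.999, 0.054, 0.0]
force: [1.0, 0.2, -0.2]
width: 0.5
grasp_force: 0.0
```

```bash
python3 -m creep '[[0,0,0,0.001,0,0,1],[0,0,0,0.002,0,0,1],[0,0,0,0.003,0,0,1]]';python3 -m creep '[[0,0,0,0.001,0,0,1],[0,0,0,0.002,0,0,1]]';python3 -m creep '[[0,0,0,0.001,0,0,1],[0,0,0,0.002,0,0,1]]'
```

```text
time_s: 4.15
ee_pos: [546.2, 122.7, 27.4]
orientation: [0.0, 0.999, 0.054, -0.0]
force: [-1.1, 0.1, 0.4]
width: 0.5
grasp_force: 0.8
time_s: 4.32
ee_pos: [546.4, 122.7, 27.3]
orientation: [0.001, 0.999, 0.054, -0.002]
force: [-10.1, -0.8, 7.2]
width: 0.7
grasp_force: 4.6
time_s: 4.48
ee_pos: [546.4, 122.8, 27.0]
orientation: [0.001, 0.999, 0.055, -0.004]
force: [-13.7, -2.5, 10.3]
width: 0.3
grasp_force: 6.8
```

Middle tray is home: the arm met a firm stop where expected. Now the right tray.

```bash
python3 -m creep '[[0,0,0,-0.015,0,0,1],[0,0,0,-0.03,0,0,1],[0,0,0,-0.048,0,0,1],[0,0,0,-0.048,0.02,0,1],[0,0,0,-0.048,0.04,0,1],[0,0,0,-0.048,0.06,0,1],[0,0,0,-0.048,0.08,0,1],[0,0,0,-0.048,0.08,0,1],[0,0,0,-0.048,0.08,0,1]]'; python3 -m creep '[[0,0,0,0.005,0,0,1],[0,0,0,0.01,0,0,1],[0,0,0,0.014,0,0,1],[0,0,0,0.018,0,0,1],[0,0,0,0.022,0,0,1],[0,0,0,0.026,0,0,1],[0,0,0,0.03,0,0,1],[0,0,0,0.034,0,0,1],[0,0,0,0.038,0,0,1],[0,0,0,0.041,0,0,1],[0,0,0,0.044,0,0,1],[0,0,0,0.044,0,0,1]]';python3 -m creep '[[0,0,0,0.001,0,0,1],[0,0,0,0.002,0,0,1],[0,0,0,0.003,0,0,1]]';python3 -m creep '[[0,0,0,0.001,0,0,1],[0,0,0,0.002,0,0,1]]'
```

```text
time_s: 5.23
ee_pos: [512.2, 37.2, 27.7]
orientation: [0.0, 0.999, 0.053, 0.001]
force: [-0.1, 0.1, 0.6]
width: 0.5
grasp_force: 0.0
time_s: 6.23
ee_pos: [555.0, 43.2, 27.2]
orientation: [-0.0, 0.999, 0.054, -0.001]
force: [-1.8, -0.7, -0.3]
width: 0.3
grasp_force: 1.0
time_s: 6.48
ee_pos: [555.1, 43.1, 27.2]
orientation: [0.001, 0.999, 0.054, -0.003]
force: [-11.0, 0.2, 9.4]
width: 0.6
grasp_force: 6.0
time_s: 6.65
ee_pos: [555.1, 43.2, 27.1]
orientation: [0.001, 0.999, 0.054, -0.005]
force: [-17.2, -1.4, 13.8]
width: 0.4
grasp_force: 8.8
```

Right tray is home too. Next I back off, rise and move over the left finger well.

```bash
python3 -m creep '[[0,0,0,-0.015,0,0,1],[0,0,0,-0.03,0,0,1],[0,0,0,-0.03,0,-0.035,1],[0,0,0,-0.03,0,-0.07,1],[0,0,0,-0.03,-0.03,-0.085,1],[0,0,0,-0.02,-0.065,-0.085,1],[0,0,0,-0.01,-0.1,-0.085,1],[0,0,0,0,-0.135,-0.085,1],[0,0,0,0.015,-0.162,-0.085,1],[0,0,0,0.015,-0.162,-0.085,1],[0,0,0,0.015,-0.162,-0.085,1],[0,0,0,0.015,-0.162,-0.085,1]]'; python3 - <<'E'
from cell import ctrl
import cv2,numpy as np
o=ctrl.get_obs();s=ctrl.snapshot("wrist");cv2.imwrite("pics/w2.png",s["image"][:,:,::-1])
d=o["ee_pos"][:2]-[659.6,135.1];x=np.array([.994,.1093]);print(o["ee_pos"],d@x,d@[-x[1],x[0]])
E
```

```text
time_s: 7.65
ee_pos: [558.1, 205.5, 112.5]
orientation: [0.0, 0.999, 0.054, 0.0]
force: [0.3, -1.0, -0.5]
width: 0.5
grasp_force: 0.0
[558.07985031 205.48305474 112.49991388] -93.21816090605779 81.05690877313089
```

View pics/w2.png

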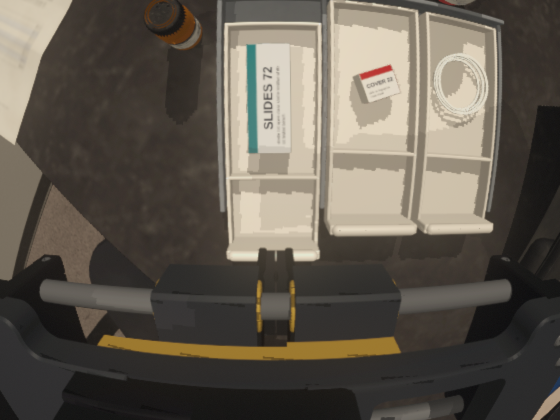

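The middle and right lips line up, so both are home. The left lip is at (275,252), laterally centred under the fingers. Next: descend into the well and pull.

```bash
python3 -m creep '[[0,0,0,0,0,0.025,1],[0,0,0,0,0,0.045,1],[0,0,0,0,0,0.06,1],[0,0,0,0,0,0.075,1],[0,0,0,0,0,0.088,1],[0,0,0,0,0,0.088,1],[0,0,0,0,0,0.088,1]]'; python3 -m creep '[[0,0,0,-0.005,0,0,1],[0,0,0,-0.01,0,0,1],[0,0,0,-0.014,0,0,1],[0,0,0,-0.018,0,0,1],[0,0,0,-0.022,0,0,1],[0,0,0,-0.026,0,0,1],[0,0,0,-0.03,0,0,1],[0,0,0,-0.034,0,0,1],[0,0,0,-0.038,0,0,1],[0,0,0,-0.042,0,0,1],[0,0,0,-0.046,0,0,1],[0,0,0,-0.05,0,0,1]]'
```

```text
time_s: 8.28
ee_pos: [557.3, 205.1, 24.2]
orientation: [0.0, 0.999, 0.054, -0.0]
force: [1.1, 0.6, 0.4]
width: 0.7
grasp_force: 0.0
time_s: 9.28
ee_pos: [507.3, 201.0, 24.5]
orientation: [0.0, 0.999, 0.054, -0.0]
force: [1.0, -0.2, 1.2]
width: 0.5
grasp_force: 0.9
```

```bash
python3 -m creep '[[0,0,0,-0.004,0,0,1],[0,0,0,-0.008,0,0,1],[0,0,0,-0.012,0,0,1],[0,0,0,-0.016,0,0,1],[0,0,0,-0.02,0,0,1],[0,0,0,-0.023,0,0,1],[0,0,0,-0.026,0,0,1],[0,0,0,-0.029,0,0,1],[0,0,0,-0.031,0,0,1],[0,0,0,-0.032,0,0,1],[0,0,0,-0.032,0,0,1]]';python3 -m creep '[[0,0,0,-0.001,0,0,1],[0,0,0,-0.002,0,0,1]]';python3 -m creep '[[0,0,0,-0.001,0,0,1],[0,0,0,-0.002,0,0,1]]'
```

```text
time_s: 10.2
ee_pos: [478.0, 197.7, 24.7]
orientation: [-0.001, 0.999, 0.054, 0.002]
force: [8.4, 1.5, -5.5]
width: 0.6
grasp_force: 3.6
time_s: 10.37
ee_pos: [477.9, 197.8, 24.9]
orientation: [-0.001, 0.999, 0.054, 0.004]
force: [13.9, 3.9, -10.9]
width: 0.4
grasp_force: 6.9
time_s: 10.53
ee_pos: [477.9, 197.7, 25.3]
orientation: [-0.002, 0.999, 0.054, 0.006]
force: [17.8, 2.2, -14.3]
width: 0.5
grasp_force: 9.1
```

Firm stop at full stroke. Release to mid-well, then rise and look.

```bash
python3 -m creep '[[0,0,0,0.004,0,0,1],[0,0,0,0.01,0,0,1],[0,0,0,0.02,0,0,1],[0,0,0,0.02,0,0,1],[0,0,0,0.02,0,-0.02,1],[0,0,0,0.02,0,-0.055,1],[0,0,0,0.02,0,-0.09,1],[0,0,0,0.02,0,-0.125,1],[0,0,0,0,0,-0.16,1],[0,0,0,0,0,-0.19,1],[0,0,0,0,0,-0.19,1],[0,0,0,0,0,-0.19,1]]';python3 -m creep '[[0,0,0,0,0,0,1],[0,0,0,0,0,0,1],[0,0,0,0,0,0,1]]'; python3 - <<'E'
from cell import ctrl
import cv2,numpy as np,pickle
from h import *
o=ctrl.get_obs();s=ctrl.snapshot("wrist");pickle.dump((o,s),open("w3.pkl","wb"));cv2.imwrite("pics/w3.png",s["image"][:,:,::-1])
E
```

```text
time_s: 11.53
ee_pos: [472.6, 197.4, 216.1]
orientation: [0.0, 0.999, 0.054, 0.002]
force: [-0.4, 0.0, -1.7]
width: 0.2
grasp_force: 0.0
time_s: 11.78
ee_pos: [471.1, 196.7, 212.8]
orientation: [0.0, 0.999, 0.054, -0.002]
force: [0.3, -0.4, 0.2]
width: 0.4
grasp_force: 0.0
```

View pics/w3.png

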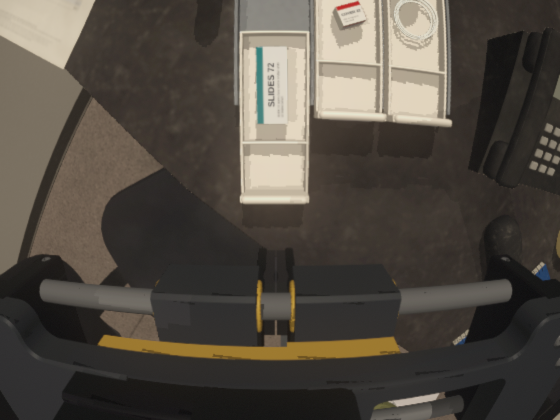

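The left lip at (275,200) is well out, and the other two lips at (350,117) and (420,121) are home. A quick numeric check, then I hand in if it agrees.

```bash
python3 - <<'E'
import pickle,numpy as np
from h import *
from cell import ctrl
o,s=pickle.load(open("w3.pkl","rb"));x=np.array([.994,.1093])
u=[]
for w in[(275,200),(349.5,116.5),(419,121.5)]:
    p=onz(*wray(o,s,w),46);u.append((p[:2]-[659.6,135.1])@x)
print(u)
if u[0]<-184 and min(u[1:])>-105: print(ctrl.close_job())
E
```

```text
[np.float64(-188.26951818746318), np.float64(-100.04119708397188), np.float64(-100.4031543024877)]
the job is handed in; nothing more can be done
None
```

The left tray with the long slide pack is drawn out to its stop, the middle and right trays are pushed home, and the job is handed in; I measured the left lip 88 mm out and the other two within about 0.5 mm of home.

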